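# Let the pellet press down and take out the die

## Robot

A 6-joint arm with a two-finger parallel gripper is mounted at the origin on the work surface. World frame = base frame: x ahead of the robot, y to its left, z up, the work surface at z = 0. Lengths are in m, angles in degrees, forces in N, time in s.
With the tool pointing down it reaches from about 0.3 to 0.75 m from the base axis. Payload 8.5 kg.
Tool frame: the origin (TCP) lies at the very end of the fingers, on their centre line; the grasp point (between the pads) lies 19 mm behind it; z points along the fingers, y is the direction in which the jaws open and shut (so a half turn about z gives the same grasp; the last joint's range is limited). The gripper opens to 85 mm and grips with 20 to 120 N. Pads are 22 mm wide; open, the fingers measure 114 mm over their backs; the gripper's body (76 mm by 85 mm) begins 54 mm behind the grasp point. The pads swing forward as they close: fully open they stand 13 mm farther back than shut.
Start: joints at [-78.455, 21.807, 74.336, -0, 83.858, -12.336], TCP at [0.223, -0.503, 0.231] pointing down, gripper open.
Joint ranges: [-178.18, 178.18], [-50.72, 133.34], [12.68, 142.11], [-81.47, 261.47], [9.98, 163.14], [-165.26, 165.26]. Speed limits (degrees/s): [136.94, 136.94, 180, 180, 180, 180].

## Interface

Orientations are given as a 3x3 rotation matrix whose columns are the frame's x, y, z axes.
In Python, from workcell import env, fingers, imaging, order gives the robot as it stands. The module is installed in compiled form; this text tells all that it offers. Calls block until the motion is done:
- env.movep(position, orientation): joint-space move of the TCP to a pose.
- env.move_l(position, orientation=None, vel=0.15, guard=None): straight line of the TCP; orientation=None keeps the orientation; vel is the mean speed in m/s. With guard (N) it stops when the force on the tool has changed by that much, and returns True; else False.
- env.movej(angles): joint-space move.
- fingers.move_gripper(opening, grip_force=None): finger opening in m; grip_force is the grip in N (None keeps the last); returns when the fingers have stopped.
- env.sleep(seconds).
- env.ik(position, orientation): joint angles nearest the present ones, or None.
- env.read_state(): the state.
- imaging.capture(name): name is "side" or "top"; returns a dict with "image" (420x560x3 uint8, red, green, blue), "z_map" (420x560 float32, m along the optical axis (not along the pixel's ray), 0 where there is no reading), "fov_y" (degrees; the focal length in pixels is half the picture's height over the tangent of half this angle, whatever the lens; pixels are square), "cx", "cy" (the principal point, pixels), "D" ([k1, k2, p1, p2, k3] as OpenCV has them; the pictures are not rectified), "rvec" (rotation vector, rad) and "tvec" (3), from world to camera coordinates, as OpenCV has them. Camera axes: x right, y down, z forward; pixel columns grow to the right and rows downward; lengths in m; the calibration is good to about 2 mm. A picture is of the moment at which its call begins.
A pose or a line that the arm cannot do raises env.IKError and nothing moves.
- order.close_job(): hands the job in, once; it reports no verdict.
The state is a dict: "time_s": time; "q": joint angles; "qvel": joint speeds; "tau": joint torques, N m; "tool_pos": TCP position; "ee_rot": TCP orientation; "force": force on the tool from outside, world axes, zero at the start; "wrist_torque": the same for the moment, N m; "gripper_width": finger opening in m.
Only numpy, scipy, OpenCV 4.12 (cv2) and the standard library are available. Lean on these libraries where they do the work, as an engineer would, in place of code of your own. Each camera call takes 0.05 s, during which the arm holds its last target. There are 200 camera calls.

## Task

The pellet in the hydraulic press is done: crack the release valve open a fraction of a turn so that the ram sinks slowly, over a few seconds, until it is fully down with the die still standing in its seat. Then take the die out of the press, keeping it upright, and set it down gently, standing upright on the floor of the metal tray, leaving everything else on the bench where it is.

Things in the scene. Friction and masses are not known exactly. Their poses are not given: they have to be found in the camera images.
- press: Bench-top hydraulic pellet press, fixed. Origin: centre of the underside of its 260 x 250 mm (x by y) base plate; -x is the operator's side. Ram axis: vertical, at x +50, y 0 mm. Two columns 28 mm thick at x +50, y +-90. Aluminium block 78 mm high at x -10 to +110, dark valve block 73 mm high at x -115 to -29. Pump lever parked upright at y -134, x +75 to +115, 311 mm high.
- crosshead (a point): Centre of the underside of the press's crosshead, 264 mm above the bench, on the ram axis, axes as the press. The crosshead is 50 mm deep (x), 230 mm long (y) and 36 mm thick, with a 88 mm hand wheel above it (up to 354 mm). It covers the die: nothing on the ram can be reached from straight above, but the press is open to its -x and +x sides (152 mm clear between the columns).
- screw_foot (a point): Underside centre of the press screw's foot (32 mm across, screw 22 mm thick), fixed under the crosshead on the ram axis, 199.5 mm above the bench.
- gauge (a point): Centre of the pressure gauge's dial, 68 mm across, leaning back, on the valve block's -y half, part of the press; its top is about 143 mm above the bench.
- valve_bar (a point): Centre of the release valve's handle, a steel T-bar 60 mm long, 12 mm thick, 20 mm tall, 108 mm above the bench on a vertical spindle, 35 mm above the top of the dark valve block; at press x -75, y +80 mm. This point's x axis runs along the bar, z up along the spindle; the frame turns with the handle.
- valve (a joint): Turn of the release valve, rad: 0 = closed (start), grows as the handle is turned counter-clockwise seen from above, stop at 1.2. Stays where it is left; turning takes 0.05 to 0.4 N m. Shut to about 0.35 rad (0.25 to 0.45, differs between runs); beyond that the ram sinks the faster the wider it is open, 5 to 7 mm/s more for each further 0.1 rad, 40 mm/s or more wide open.
- ram (a joint): How far the ram has sunk, m: 0 = up (it starts within 1 mm of this), 0.024 = fully down on its stop. It sinks by itself while the valve is open and stops when the valve is shut.
- ram_seat (a point): Centre of the floor of the round recess (48 mm across, 4 mm deep) in the ram's 76 mm bolster plate, where the die stands. 124 mm above the bench with the ram up, 100 mm fully down. Moves with the ram; axes as the press.
- die_mid (a point): Half-way up the loose steel pellet die, on its axis (z), 37 mm above its underside. A cylinder 44 mm across, 56 mm high, on it a plunger 20 mm across, 10 high, with a cap 28 mm across, 8 high (74 mm in all); about 0.7 kg. At the start it stands in the ram's recess 1.5 to 2.5 mm under the screw's foot, so it cannot be lifted out until the ram has sunk.
- tray: Shallow metal tray, fixed, on the left or the right of the press, 200 mm (its x) by 150 mm (its y), rim 16 mm high, walls and floor 3 mm thick. Origin: centre of its underside.
- ring_mid (a point): Half-way up the loose steel knock-out ring, 48 mm across and 30 mm high, which stands in the tray near its +x, +y corner (about x = +60, y = +38 mm of the tray): leave it there.
- clipboard: Flat wooden clipboard, 220 x 160 mm, with paper and a pen, fixed, on the other side of the press; the paper is about 7 mm, the clip about 14 mm high. Origin: centre of its underside.
- salt_jar: Bystander: closed jar 60 mm across, 75 mm high, loose. Origin: centre of its underside.
- mortar: Bystander: white mortar bowl 90 mm across, 45 mm high, loose. Origin: centre of its underside.
- solvent_bottle: Bystander: white bottle 64 mm across, 160 mm high, loose. Origin: centre of its underside.
- tape_roll: Bystander: roll of white tape 64 mm across, 22 mm high, lying flat, loose, in front of the press. Origin: centre of its underside.
- spatula: Bystander: thin steel laboratory spatula, 170 mm long, 9 mm wide, lying flat, loose, in front of the press.
- spanner: Bystander: spanner 170 mm long lying flat, loose, right of the press at the back.
- spare_anvil: Bystander: small steel disc 32 mm across, 14 mm high, loose, in front of the press. Origin: centre of its underside.
There are look-alikes about, which are no part of the job. What is shaped like the part that bears die_mid but blue or orange is not meant.

How it is judged (in metres and radians):
On the way, in this order (a step that is already met when the one before it is completed fails the run):
1. the release valve is cracked open while the ram is still up (value of joint valve above 0.2 rad and value of joint ram below 0.006 m).
2. the ram is fully down with the die still upright in its recess (value of joint ram above 0.0225 m and horizontal distance between die_mid and ram_seat below 0.008 m and z of die_mid in the frame of ram_seat below 0.041 m), for 0.2 s.
At the end, for the whole second after the job is handed in: The ram is fully down (past 22.5 of 24 mm) and the die stands upright (within 0.1 rad) and still on the tray's floor (mid point under 44 mm above the tray's underside), inside the rim: its axis within 80 mm along and 55 mm across of the tray's centre (value of joint ram above 0.0225 m and x of die_mid in the frame of tray between -0.08 and 0.08 m and y of die_mid in the frame of tray between -0.055 and 0.055 m and z of die_mid in the frame of tray below 0.044 m and angle between die_mid's own z axis and vertical below 0.1 rad and linear speed of die below 0.02 m/s); the robot touches nothing.
It fails at once if the ram sinks faster than 20 mm/s (velocity of joint ram above 0.02 m/s).
It fails at once if the die is tipped by more than 0.45 rad (angle between die_mid's own z axis and vertical above 0.45 rad).
It fails at once if the die is dropped or banged down on the tray (over 60 N) (contact force between die and tray above 60 N).
It fails at once if the knock-out ring is knocked or shifted by more than 25 mm (distance of ring_mid from where it was at the start of the episode above 0.025 m).
It fails at once if a bystander is shifted by more than 30 mm (distance of any of salt_jar, mortar, solvent_bottle, tape_roll, spatula, spanner, spare_anvil from where it was at the start of the episode above 0.03 m).
It also fails if it takes over 72 s, if anything falls off the work surface, if the arm or the gripper's body presses on something with over 40 N, if the wrist force passes 120 N, or if a joint passes its speed limit or range.

## Working session

There is one attempt and no reset: what is moved stays moved. The work goes in short steps, each a Python script; the robot and the scene stay as the last script left them, time stands still between calls to the robot, and variables do not carry over. Pictures are saved under pics/ and viewed, about 8 in all and at most 12, crops included, and the job is handed in when it is done.

```bash
mkdir -p pics; cat > h.py <<'E'
import numpy as np, cv2
from workcell import env, fingers, imaging, order
def cap(name):
    c=imaging.capture(name); h,w=c["image"].shape[:2]
    f=h/2/np.tan(np.radians(c["fov_y"])/2)
    c["K"]=np.array([[f,0,c["cx"]],[0,f,c["cy"]],[0,0,1.]]); c["R"]=cv2.Rodrigues(np.array(c["rvec"],float))[0]
    c["t"]=np.array(c["tvec"],float).ravel(); return c
def cloud(c):
    h,w=c["z_map"].shape
    g=np.stack(np.meshgrid(np.arange(w),np.arange(h)),-1).reshape(-1,1,2).astype(np.float64)
    n=cv2.undistortPoints(g,c["K"],np.array(c["D"],float)).reshape(h,w,2)
    z=c["z_map"].astype(float); P=np.dstack([n*z[...,None],z])
    W=(P-c["t"])@c["R"]; W[z==0]=np.nan; return W
def save(c,fn,crop=None,s=1):
    im=c["image"][...,::-1]
    if crop: a,b,d,e=crop; im=im[b:e,a:d]
    cv2.imwrite("pics/"+fn,cv2.resize(im,None,fx=s,fy=s,interpolation=cv2.INTER_CUBIC))
E
python3 - <<'E'
from h import *
for n in("top","side"):
    c=cap(n); save(c,n+"0.png",s=1.4); W=cloud(c); np.save(n+"W.npy",W); np.save(n+"I.npy",c["image"])
    print(n,"cam",-c["R"].T@c["t"],"axis",c["R"][2],c["K"][0,0])
print(env.read_state())
E
```

```text
top cam [0.42618457 0.01249182 1.29340174] axis [ 0.13659437  0.01082051 -0.99056797] 466.3594432664281
side cam [0.04683707 0.51685508 0.6703906 ] axis [ 0.59142777 -0.56310902 -0.57716672] 387.5081267193086
{'time_s': 0.1, 'q': array([-7.84542043e+01,  2.18379015e+01,  7.43784319e+01,  1.17734300e-03,
        8.38594044e+01, -1.23365503e+01]), 'qvel': array([-0.02199685, -0.02874816, -0.12055564,  0.04797008, -0.04389686,
       -0.05150127]), 'tau': array([ 3.77550823e-03, -4.49219477e+01, -2.31657100e+01, -1.59200540e-04,
        3.62520586e-03,  1.28230644e-05]), 'tool_pos': array([ 0.22261577, -0.50264965,  0.23077794]), 'ee_rot': array([[ 9.14379677e-01,  4.04857688e-01, -2.44557263e-04],
       [ 4.04857648e-01, -9.14378804e-01,  1.29921472e-03],
       [ 3.02379092e-04, -1.28698642e-03, -9.99999126e-01]]), 'force': array([ 0.94398225, -0.04948732,  0.19228952]), 'wrist_torque': array([ 0.01860537,  0.00157393, -0.01113998]), 'gripper_width': 0.08511677167980575}
```

View pics/top0.png

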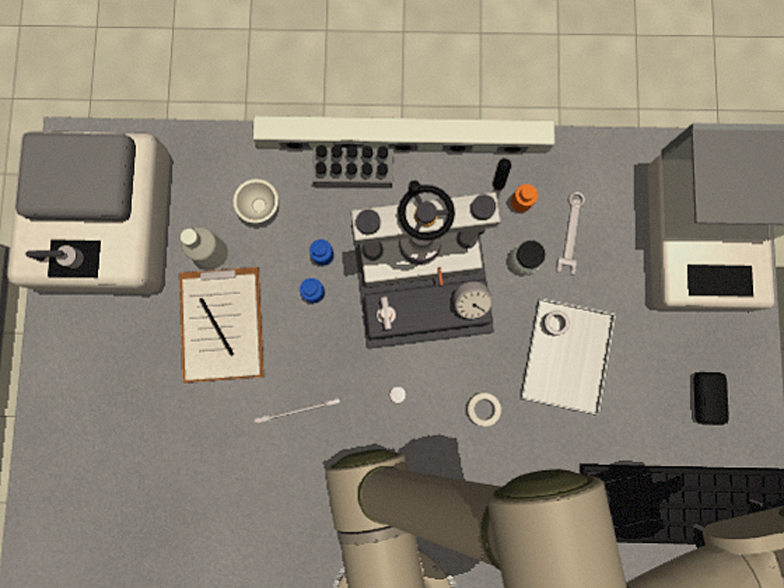

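View pics/side0.png

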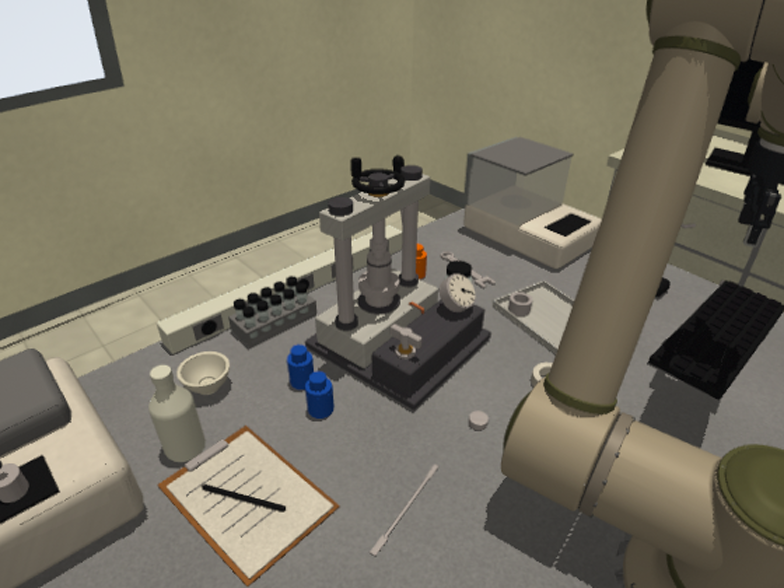

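The top view shows the press around px (425,260) of the 1.4x picture, with the valve bar at (386,313). The tray is at (567,357) with the ring in it at (556,322). In the side view the die is at (379,275).

```bash
cat > m.py <<'E'
from h import *
W=np.load("topW.npy");S=np.load("sideW.npy")
def sel(W,box,z0,z1):
    x0,x1,y0,y1=box
    m=(W[...,2]>z0)&(W[...,2]<z1)&(W[...,0]>x0)&(W[...,0]<x1)&(W[...,1]>y0)&(W[...,1]<y1)
    return W[m]
def rect(P): return cv2.minAreaRect((P[:,:2]*1000).astype(np.float32))
def px(u,v,W=W): return W[int(v/1.4),int(u/1.4)]
for n,u,v in [("bar",386,313),("cross",380,225),("tray",567,365),("ring",556,322),("valveblk",430,325),("plate",365,344)]: print(n,px(u,v).round(4))
c=px(425,260)
B=(0.4,0.85,-0.2,0.2)
print("cross",rect(sel(W,B,.292,.306)))
print("valveblk",rect(sel(W,B,.068,.0755)),"alu",rect(sel(W,B,.0758,.082)))
b=px(386,313); bb=(b[0]-.05,b[0]+.05,b[1]-.05,b[1]+.05)
for A in(W,S):
    P=sel(A,bb,.100,.125); print("bar",len(P),P[:,2].mean(),np.percentile(P[:,2],[2,50,98]),rect(P))
t=px(567,365); tb=(t[0]-.14,t[0]+.14,t[1]-.12,t[1]+.12)
for z in((.0015,.007),(.010,.02),(.0015,.02)):
  P=sel(W,tb,*z); print("tray",len(P),rect(P))
P=sel(W,tb,.025,.036); print("ring",len(P),P.mean(0),rect(P))
for A in(W,S):
  for z in((.1935,.202),(.18,.19)): pass
# die seen in side: region around px
Q=S[int(225/1.4):int(305/1.4),int(379/1.4)]
print(Q[::3].round(3))
E
python3 m.py
```

```text
bar [0.5427 0.0266 0.1162]
cross [0.6622 0.0361 0.3001]
tray [ 0.4593 -0.3302  0.0036]
ring [ 0.5418 -0.3111 -0.0021]
valveblk [ 0.525  -0.0572  0.0731]
plate [ 0.4923  0.0683 -0.0006]
cross ((682.9612426757812, -52.007049560546875), (93.78289794921875, 270.6480712890625), 20.45006561279297)
valveblk ((678.0055541992188, 16.588897705078125), (351.3354187011719, 350.1813049316406), 5.106720447540283) alu ((668.8316650390625, 6.5624237060546875), (353.0722961425781, 329.5108642578125), 89.6385269165039)
bar 124 0.11595424330792037 [0.11074179 0.11619933 0.12115345] ((541.8861694335938, 26.649797439575195), (58.86729431152344, 15.301226615905762), 1.1598811149597168)
bar 217 0.11249662311129036 [0.10093728 0.11477142 0.11981176] ((539.08203125, 26.62827491760254), (59.653324127197266, 19.010114669799805), 4.958056449890137)
tray 2199 ((459.1847839355469, -330.234130859375), (279.81549072265625, 239.40753173828125), 0.12497765570878983)
tray 356 ((475.50946044921875, -330.1304931640625), (153.3780517578125, 200.19528198242188), 79.23029327392578)
tray 2659 ((459.1847839355469, -330.234130859375), (279.81549072265625, 239.40753173828125), 0.12497765570878983)
ring 143 [ 0.53748717 -0.30175704  0.03053633] ((537.7686767578125, -303.1982421875), (46.004146575927734, 45.985538482666016), 66.39266967773438)
[[ 0.669 -0.028  0.246]
 [ 0.669 -0.028  0.239]
 [ 0.669 -0.028  0.23 ]
 [ 0.669 -0.028  0.222]
 [ 0.668 -0.027  0.214]
 [ 0.667 -0.026  0.207]
 [ 0.665 -0.024  0.201]
 [ 0.668 -0.027  0.19 ]
 [ 0.671 -0.03   0.178]
 [ 0.66  -0.02   0.179]
 [ 0.661 -0.021  0.169]
 [ 0.662 -0.022  0.16 ]
 [ 0.66  -0.02   0.152]
 [ 0.662 -0.021  0.142]
 [ 0.66  -0.02   0.135]
 [ 0.659 -0.018  0.127]
 [ 0.65  -0.011  0.126]
 [ 0.649 -0.01   0.117]
 [ 0.658 -0.018  0.1  ]]
```

```bash
cat > m2.py <<'E'
from m import *
print("-----")
B=(.45,.85,-.12,.12)
from scipy.ndimage import label
def big(A,z0,z1,B):
    m=(A[...,2]>z0)&(A[...,2]<z1)&(A[...,0]>B[0])&(A[...,0]<B[1])&(A[...,1]>B[2])&(A[...,1]<B[3])
    l,n=label(m); k=np.argmax(np.bincount(l.ravel())[1:])+1; return A[l==k]
for z in((.293,.307),(.068,.0752),(.0758,.081)):
    P=big(W,*z,(.45,.85,-.2,.2)); print(z,len(P),P.mean(0),rect(P))
from scipy.optimize import least_squares
for A,nm in((S,"side"),(W,"top")):
  P=sel(A,(.6,.75,-.1,.05),.132,.176)
  # keep near ram
  P=P[np.hypot(P[:,0]-.675,P[:,1]+.03)<.04]
  if len(P)>20:
    r=least_squares(lambda c:np.hypot(P[:,0]-c[0],P[:,1]-c[1])-.022,[.68,-.035],loss="soft_l1",f_scale=.002)
    print(nm,"die",len(P),r.x,np.abs(r.fun).mean(), P[:,2].min(),P[:,2].max())
  for g in((.665,.055),(.70,-.12)):
    P=sel(A,(.6,.78,-.2,.12),.11,.25); P=P[np.hypot(P[:,0]-g[0],P[:,1]-g[1])<.035]
    if len(P)>20:
      r=least_squares(lambda c:np.hypot(P[:,0]-c[0],P[:,1]-c[1])-.014,g,loss="soft_l1",f_scale=.002); print(nm,"col",len(P),r.x,np.abs(r.fun).mean())
E
python3 m2.py | sed -n '/-----/,$p'
```

```text
-----
(0.293, 0.307) 526 [0.66299637 0.03585523 0.29836153] ((665.5311279296875, 39.03581619262695), (50.310546875, 82.39479064941406), 9.568685531616211)
(0.068, 0.0752) 1714 [ 0.55105916 -0.03524466  0.07137314] ((556.18115234375, -51.82502746582031), (84.53307342529297, 233.98863220214844), 8.466080665588379)
(0.0758, 0.081) 253 [ 0.64400343 -0.08455842  0.07788248] ((649.7493286132812, -78.49628448486328), (52.95271682739258, 91.64154052734375), 10.196314811706543)
side die 258 [ 0.67650497 -0.03558825] 0.0009124960268298688 0.1323759148105226 0.17554051661209685
side col 601 [0.6636248  0.05372726] 0.0008021627776029406
side col 484 [ 0.68996026 -0.12435465] 0.001030677367504229
top die 71 [ 0.67747527 -0.03448813] 0.0012252873324369484 0.1320092463359146 0.175914097243582
top col 76 [0.66424476 0.05510463] 0.0002948645985384383
top col 82 [ 0.6907509  -0.12307827] 0.00031949584665436905
```

```bash
cat > m3.py <<'E'
from m import *
print("-----")
a=np.radians(8.46);R2=np.array([[np.cos(a),-np.sin(a)],[np.sin(a),np.cos(a)]]);o=np.array([.6275,-.0419])
I=np.load("topI.npy");IS=np.load("sideI.npy")
def pf(A): Q=A.copy(); Q[...,:2]=(A[...,:2]-o)@R2; return Q
for A,J in((W,I),(S,IS)):
    Q=pf(A)
    P=sel(Q,(-.125,-.01,-.13,.05),.085,.16); print("gauge lo/hi",P.min(0).round(3),P.max(0).round(3),len(P))
    m=(J[...,0].astype(int)>J[...,1]+50)&(abs(Q[...,0])<.13)&(abs(Q[...,1])<.12); print("red",Q[m].min(0).round(3),Q[m].max(0).round(3)) if m.any() else 0
    P=sel(Q,(-.125,-.03,.04,.12),.109,.121); p=P[:,:2]-P[:,:2].mean(0); w,v=np.linalg.eigh(p.T@p); print("bar press-angle",np.degrees(np.arctan2(v[1,1],v[0,1])),P.mean(0),len(P))
from h import env
def Rt(yaw,pitch): # tool z pointing yaw dir, pitch down; y horizontal
    y_=np.radians(yaw);p=np.radians(pitch)
    z=np.array([np.cos(y_)*np.cos(p),np.sin(y_)*np.cos(p),-np.sin(p)]); y=np.array([-np.sin(y_),np.cos(y_),0]); return np.c_[np.cross(y,z),y,z]
for s in(1,-1):
  D=np.diag([s,s,1.])
  for yaw in(3,30): print("valve",yaw,s,env.ik([.5415,.0262,.1],Rt(yaw,90)@D))
  for pitch in(25,30,35):
    M=Rt(8.46,pitch)@D; g=np.array([.677,-.0345,.14]); print("die",pitch,s,env.ik(g+.019*M[:,2],M), end="");print(env.ik(g+np.r_[R2@[-.15,0],.06]+.019*M[:,2],M))
    M=Rt(-35,pitch)@D; print("tray",env.ik(np.array([.444,-.334,.043])+.019*M[:,2],M))
E
python3 m3.py | sed -n '/-----/,$p'
```

```text
-----
gauge lo/hi [-0.103 -0.112  0.085] [-0.029 -0.031  0.144] 572
red [-0.1   -0.114  0.019] [0.072 0.112 0.311]
bar press-angle 179.19929148703048 [-0.07492048  0.08034403  0.1159826 ] 119
gauge lo/hi [-0.105 -0.113  0.085] [-0.011 -0.029  0.141] 543
red [-0.033 -0.048  0.07 ] [-0.005 -0.027  0.088]
bar press-angle -179.20974729811195 [-0.07832133  0.08254683  0.11586873] 153
valve 3 1 [-9.74736658e+00  2.86011721e+01  8.69345724e+01 -2.54444375e-14
  6.44642555e+01 -1.02747367e+02]
valve 30 1 [  -9.74736658   28.60117206   86.93457242    0.           64.46425551
 -129.74736658]
die 25 1 [-22.68910658  34.26546868 105.05949405 123.71334151  34.30401304
 126.74137187][-36.73779157  18.3114692  123.41850505 110.43808669  43.33519042
 129.81998124]
tray [-58.43412071  46.02110409 128.3052948  155.35707987  59.81746977
  92.60686899]
die 30 1 [-22.07252701  32.7376895  102.83969152 112.55976318  28.45187344
 138.27790604][-35.49095925  16.23067235 120.67814937 100.71437862  37.71419442
 140.81356954]
tray [-57.76709056  42.46748401 126.46608048 154.01933453  49.91061594
  95.57185243]
[... 523 characters left out ...]
01304
 -53.25862813][-36.73779157  18.3114692  123.41850505 110.43808669  43.33519042
 -50.18001876]
tray [-58.43412071  46.02110409 128.3052948  155.35707987  59.81746977
 -87.39313101]
die 30 -1 [-22.07252701  32.7376895  102.83969152 112.55976318  28.45187344
 -41.72209396][-35.49095925  16.23067235 120.67814937 100.71437862  37.71419442
 -39.18643046]
tray [-57.76709056  42.46748401 126.46608048 154.01933453  49.91061594
 -84.42814757]
die 35 -1 [-21.38427113  31.56733553 100.32824888  96.64858064  24.23036422
 -25.4995848 ][-34.11919924  14.69825679 117.76813867  88.3595848   33.67439863
 -25.82037543]
tray [-57.03795969  39.35437468 124.26178281 151.52490778  40.14082131
 -80.55064932]
```

```bash
cat >> h.py <<'E'
a=np.radians(8.46);R2=np.array([[np.cos(a),-np.sin(a)],[np.sin(a),np.cos(a)]])
V=np.array([.5415,.0264]); DIE=np.array([.677,-.0345])
def Rt(yaw,pitch,s=-1):
    y_=np.radians(yaw);p=np.radians(pitch)
    z=np.array([np.cos(y_)*np.cos(p),np.sin(y_)*np.cos(p),-np.sin(p)]); y=np.array([-np.sin(y_),np.cos(y_),0])
    return np.c_[np.cross(y,z),y,z]@np.diag([s,s,1.])
def st(m=""):
    s=env.read_state(); print(m,"t%.2f"%s["time_s"],s["tool_pos"].round(4),"F",s["force"].round(1),"M",s["wrist_torque"].round(2),"w%.4f"%s["gripper_width"]); return s
def die(name):
    "die shoulder (r<19, between) height & centre from points near ram axis"
    W=cloud(cap(name)); r=np.hypot(W[...,0]-DIE[0],W[...,1]-DIE[1]); P=W[(r<.035)&(W[...,2]>.09)&(W[...,2]<.2)]
    return P
E
python3 - <<'E'
from h import *
fingers.move_gripper(.05,80)
env.movep([V[0],V[1],.22],Rt(8.46,90)); st("above")
env.move_l([V[0],V[1],.099],vel=.12,guard=15); st("down")
fingers.move_gripper(0.0); st("grip")
for n in("top","side"):
    c=cap(n); save(c,n+"1.png",(150,80,450,305),2.4); P=die(n); print(n,len(P)); np.save(n+"P0.npy",P)
    print(np.histogram(P[:,2],np.arange(.09,.2,.005)))
E
```

```text
above t2.75 [0.5416 0.0257 0.22  ] F [ 0.1  1.  -0.3] M [ 0.04  0.03 -0.01] w0.0502
down t3.91 [0.5419 0.0263 0.0996] F [ 0.2  0.7 -0.4] M [ 0.04  0.05 -0.02] w0.0500
grip t4.34 [0.5417 0.0263 0.0996] F [-1.5 -1.   5.4] M [-0.1   0.29 -0.05] w0.0101
top 289
(array([ 0,  0,  0,  0,  1,  6, 89, 85, 12,  7,  5,  5,  8,  5,  2, 12,  9,
       37,  6,  0,  0,  0]), array([0.09 , 0.095, 0.1  , 0.105, 0.11 , 0.115, 0.12 , 0.125, 0.13 ,
       0.135, 0.14 , 0.145, 0.15 , 0.155, 0.16 , 0.165, 0.17 , 0.175,
       0.18 , 0.185, 0.19 , 0.195, 0.2  ]))
side 458
(array([ 23,  22,   3,   0,   2,   0,   8, 101,  25,  21,  21,  21,  20,
        17,  26,  16,  22,  55,  21,   8,  14,  12]), array([0.09 , 0.095, 0.1  , 0.105, 0.11 , 0.115, 0.12 , 0.125, 0.13 ,
       0.135, 0.14 , 0.145, 0.15 , 0.155, 0.16 , 0.165, 0.17 , 0.175,
       0.18 , 0.185, 0.19 , 0.195, 0.2  ]))
```

View pics/side1.png

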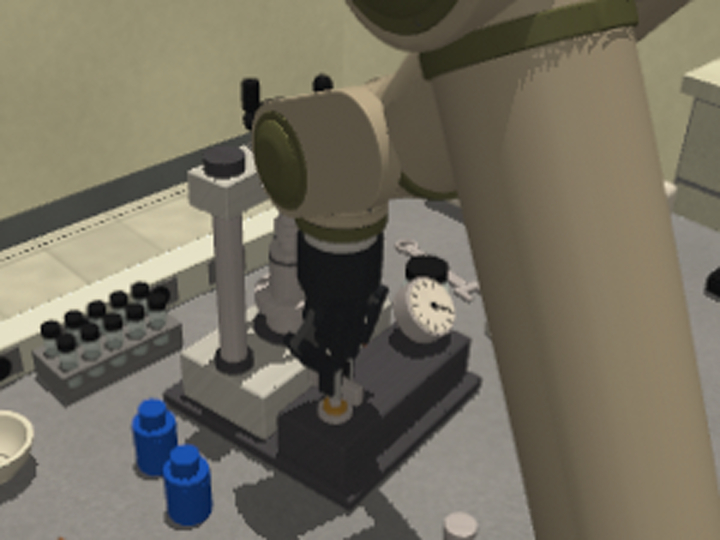

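View pics/top1.png

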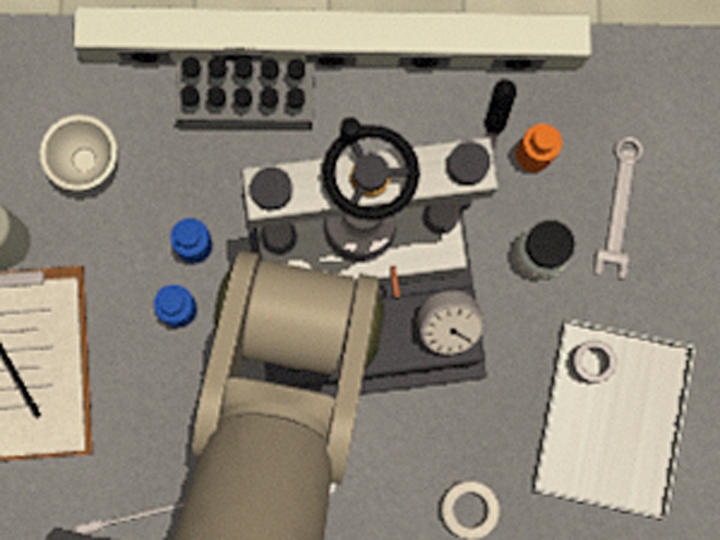

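The bar is gripped and the bolster still shows in both views, so I'll turn in small steps and track the bolster's height.

```bash
python3 - <<'E'
from h import *
def hgt():
    t=env.read_state()["time_s"]; W=cloud(cap("top")); r=np.hypot(W[...,0]-DIE[0],W[...,1]-DIE[1])
    z=W[(r<.036)&(r>.024)&(W[...,2]>.09)&(W[...,2]<.136)][:,2]; return t,np.median(z),len(z)
p=[V[0],V[1],.0996]
t0,z0,n=hgt(); print(z0,n)
ang=0
for d in(6,12,17,19,21,23,25,27,29,31):
    s0=env.read_state()["time_s"]
    env.move_l(p,Rt(8.46+d,90),vel=.05); 
    if d<12: print("dur",env.read_state()["time_s"]-s0)
    t1,z1,_=hgt(); env.sleep(.4); t2,z2,_=hgt(); v=(z1-z2)/(t2-t1)
    st("d%d z %.4f sunk %.4f v %.4f"%(d,z2,z0-z2,v))
    if v>.0035: break
if v>.0035:
  for i in range(16):
    env.sleep(.5); t,z,_=hgt(); print("%.2f %.4f"%(t,z0-z))
    if z0-z>.0235: break
E
```

```text
0.12595300893743816 174
dur 0.2582999999999993
d6 z 0.1253 sunk 0.0007 v 0.0008 t5.35 [0.5416 0.0263 0.0996] F [ 2.  -3.2  0.2] M [-0.37 -0.26  0.21] w0.0100
d12 z 0.1257 sunk 0.0002 v 0.0002 t6.11 [0.5416 0.0263 0.0996] F [ 1.8 -4.4  0. ] M [-0.67 -0.48  0.16] w0.0102
d17 z 0.1256 sunk 0.0003 v 0.0001 t6.86 [0.5416 0.0263 0.0996] F [ 2.7 -4.2  0.1] M [-0.73 -0.44  0.31] w0.0099
d19 z 0.1257 sunk 0.0002 v -0.0003 t7.61 [0.5417 0.0262 0.0996] F [ 3.1 -4.4  0.1] M [-0.73 -0.46  0.07] w0.0101
d21 z 0.1230 sunk 0.0030 v 0.0039 t8.36 [0.5417 0.0262 0.0996] F [ 2.6 -4.7 -0.4] M [-0.76 -0.48  0.05] w0.0101
8.86 0.0044
9.41 0.0065
9.96 0.0087
10.51 0.0109
11.06 0.0127
11.61 0.0147
12.16 0.0164
12.71 0.0184
13.26 0.0202
13.81 0.0221
14.36 0.0234
14.91 0.0235
15.46 0.0235
```

The ram has sunk 23.5 mm in about 6 s, at roughly 4 mm/s. Next I release the bar and go to a stand-off pose in front of the die.

```bash
cat >> h.py <<'E'
PIT=30
G=np.r_[DIE,.142]; M=Rt(8.46,PIT)
def tcp(g,M=None): M=globals()["M"] if M is None else M; return np.asarray(g)+.019*M[:,2]
E
python3 - <<'E'
from h import *
fingers.move_gripper(.05)
env.move_l([V[0],V[1],.25],vel=.2); st("up")
for n in("side","top"):
  W=cloud(cap(n))
  r=np.hypot(W[...,0]-DIE[0],W[...,1]-DIE[1]); P=W[(r<.035)&(W[...,2]>.11)&(W[...,2]<.15)]
  from scipy.optimize import least_squares
  if len(P)>20:
    f=least_squares(lambda c:np.hypot(P[:,0]-c[0],P[:,1]-c[1])-.022,DIE,loss="soft_l1",f_scale=.002); print(n,"die",f.x,len(P),abs(f.fun).mean())
for b in(.12,.16,.2,.24): print(b,env.ik(tcp(G-b*M[:,2]),M))
env.move_l([.46,-.06,.30],vel=.2)
b=.17
env.movep(tcp(G-b*M[:,2]),M); st("standoff")
fingers.move_gripper(.075); 
c=cap("side"); save(c,"side2.png",(150,80,450,305),2.4); c=cap("top"); save(c,"top2.png",(150,80,450,305),2.4)
E
```

```text
up t16.88 [0.541  0.0265 0.2488] F [ 0.1 -0.  -0. ] M [ 0.03  0.04 -0.05] w0.0500
side die [ 0.67642353 -0.03585422] 220 0.0008541725385273444
top die [ 0.67752219 -0.03391351] 45 0.0007051948906504654
0.12 [-30.31508453  19.1580516  114.3467518  100.66466525  33.49705175
 -34.6079987 ]
0.16 [-34.08865552  14.1564613  117.35812882  94.73260824  35.98856189
 -30.49461574]
0.2 [-38.61966118   8.8175179  119.8504395   88.02110006  39.38809219
 -25.7062982 ]
0.24 [-44.13696214   3.13333715 121.75730706  80.97884384  44.15258508
 -20.7035596 ]
standoff t19.21 [ 0.5481 -0.0534  0.2177] F [ 0.2 -0.4  0.2] M [0.03 0.44 0.02] w0.0501
```

View pics/side2.png

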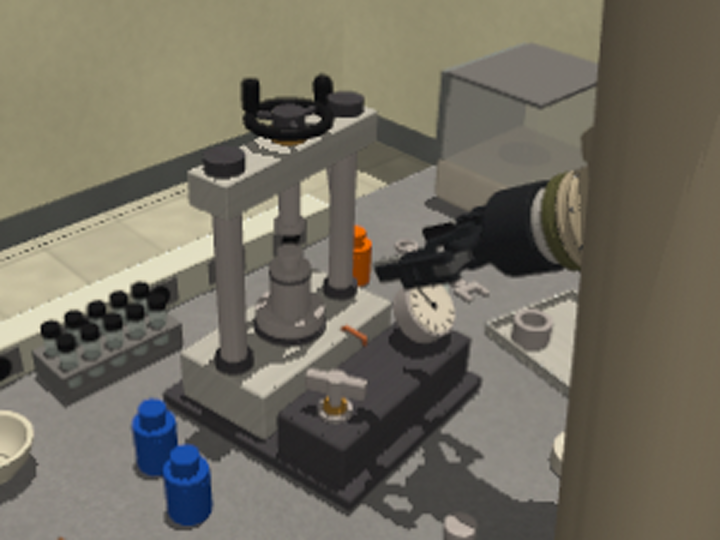

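View pics/top2.png

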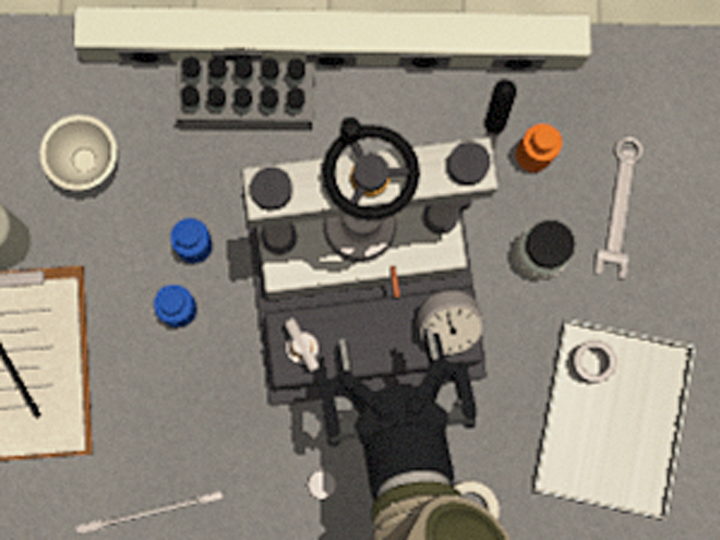

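The die stands upright on the lowered ram at px (290,290) in the side view, the valve bar is turned about 20°, and the gripper is lined up with the gap. Now I go in and grip.

```bash
python3 - <<'E'
from h import *
print(env.move_l(tcp(G-.06*M[:,2]),M,vel=.12,guard=12)); st("near")
print(env.move_l(tcp(G),M,vel=.06,guard=8)); st("at die")
fingers.move_gripper(0.0,60); st("gripped")
c=cap("side"); save(c,"side3.png",(200,100,350,213),4.8)
E
```

```text
False
near t20.74 [ 0.6415 -0.0398  0.1628] F [-0.  -0.1 -0.8] M [-0.12  0.4   0.01] w0.0752
False
at die t21.89 [ 0.6931 -0.0321  0.1327] F [-0.1  0.4  0.1] M [-0.07  0.37 -0.01] w0.0752
gripped t22.28 [ 0.6932 -0.0323  0.1329] F [-4.5 -1.6  4.3] M [-0.14  0.29 -0.12] w0.0428
```

View pics/side3.png

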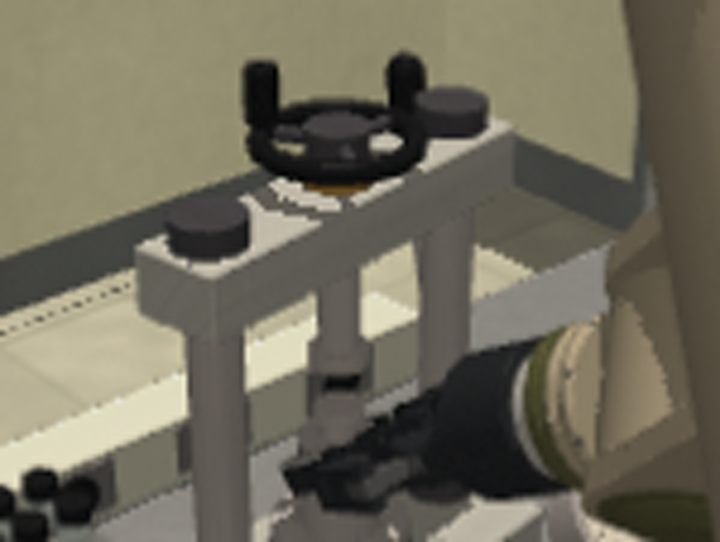

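The pads hold the die body (opening 43 mm), so I lift and withdraw.

```bash
python3 - <<'E'
from h import *
fingers.move_gripper(0.0,90)
u=np.r_[R2@[1,0],0]
env.move_l(tcp(G+[0,0,.012]),M,vel=.04); st("lift")
env.move_l(tcp(G+[0,0,.012]-.045*u),M,vel=.08); st("back")
env.move_l(tcp(G+[0,0,.03]-.15*M[:,2]),M,vel=.12); st("out")
g=np.array([.444,-.334,.16]); M2=Rt(-35,PIT)
env.move_l(tcp([.50,-.08,.25]),M,vel=.15)
env.move_l(tcp(g,M2),M2,vel=.15); st("above tray")
c=cap("side"); save(c,"side4.png",(200,100,560,370),2); c=cap("top"); save(c,"top4.png",(280,150,500,315),3.6)
W=cloud(c); np.save("W4.npy",W)
E
```

```text
lift t23.00 [ 0.6928 -0.0319  0.1434] F [ 0.  -0.2 -7.2] M [-0.22  1.42  0.02] w0.0424
back t23.71 [ 0.6492 -0.0389  0.1447] F [-0.1 -0.8 -7.9] M [-0.16  1.31  0.03] w0.0415
out t24.91 [ 0.5649 -0.0511  0.2371] F [ 0.2 -0.1 -8.8] M [-0.2   1.35  0.03] w0.0420
above tray t27.48 [ 0.4574 -0.3432  0.1506] F [-0.   0.1 -7.2] M [0.78 1.14 0.01] w0.0417
```

View pics/side4.png

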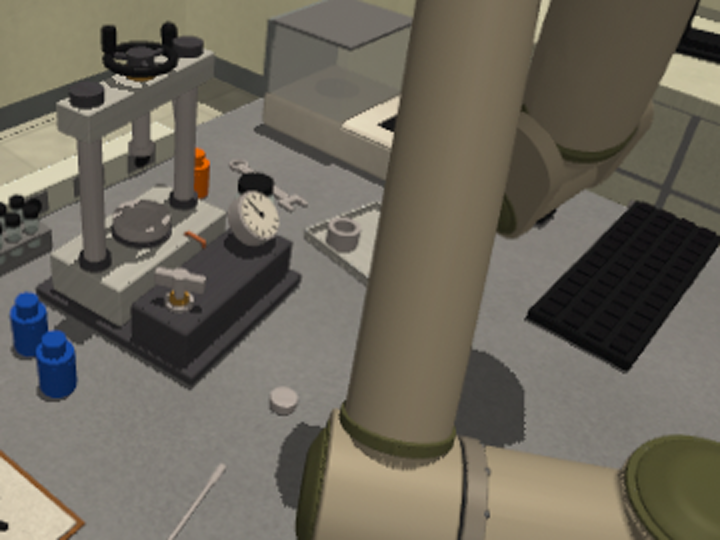

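View pics/top4.png

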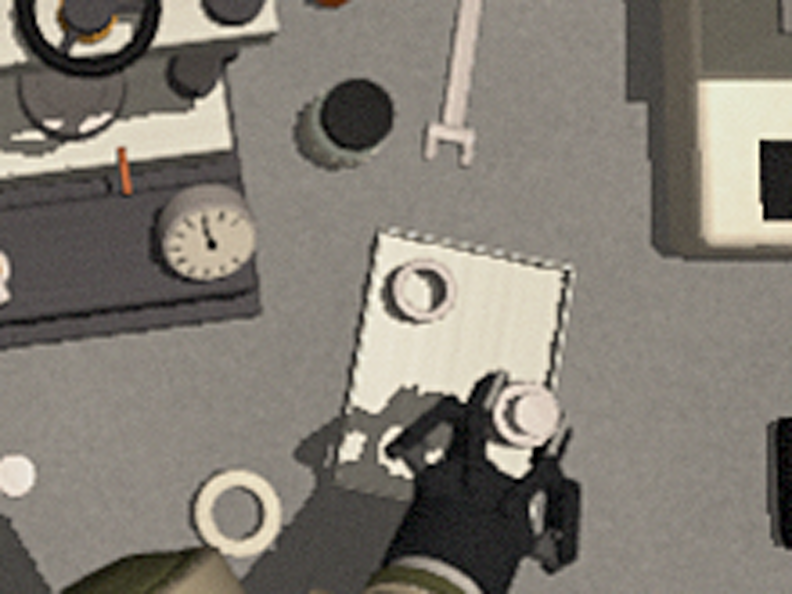

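The die looks upright over the tray at px (525,413) in the crop, the ring is untouched, and the ram plate is empty. I'll check its pose, then lower it.

```bash
python3 - <<'E'
from h import *
W=np.load("W4.npy")
s=st(); gp=s["tool_pos"]-.019*s["ee_rot"][:,2]; print("grasp pt",gp)
P=W[240:300,390:460].reshape(-1,3); P=P[np.hypot(P[:,0]-gp[0],P[:,1]-gp[1])<.04]
print(np.histogram(P[:,2],np.arange(.15,.21,.004)))
T=P[(P[:,2]>P[:,2].max()-.006)]; print("cap",np.median(T,0),len(T),cv2.minEnclosingCircle((T[:,:2]*1e3).astype(np.float32)))
# plane fit of cap
A=np.c_[T[:,:2]-T[:,:2].mean(0),np.ones(len(T))]; k=np.linalg.lstsq(A,T[:,2],rcond=None)[0]; print("tilt rad",k[:2])
ztop=np.median(T[:,2]); drop=ztop-(.003+.074); print("drop",drop)
M2=s["ee_rot"]
env.move_l(s["tool_pos"]-[0,0,drop-.012],vel=.08); st("pre")
p=env.read_state()["tool_pos"]
print("contact",env.move_l(p-[0,0,.022],vel=.012,guard=4)); st("touch")
c=cap("top"); save(c,"top5.png",(280,150,500,315),3.6)
E
```

```text
t27.58 [ 0.4575 -0.3432  0.1506] F [-0.7  0.8 -7.4] M [0.76 1.17 0.01] w0.0418
grasp pt [ 0.44399961 -0.33380871  0.16011593]
(array([  8,   8,  23,  46,  72, 134,  48,  20,  34,  81,  51,   6,   5,
         0]), array([0.15 , 0.154, 0.158, 0.162, 0.166, 0.17 , 0.174, 0.178, 0.182,
       0.186, 0.19 , 0.194, 0.198, 0.202, 0.206]))
cap [ 0.42487796 -0.30112525  0.19822773] 9 ((417.218994140625, -314.35076904296875), 21.251420974731445)
tilt rad [-0.03025779 -0.02716847]
drop 0.12122772664001076
pre t29.10 [ 0.4576 -0.3434  0.0419] F [ 0.8  0.8 -7.8] M [0.8  1.15 0.02] w0.0421
contact True
touch t29.85 [ 0.4576 -0.3433  0.0359] F [-1.2 -0.1  6.2] M [-0.25 -0.17 -0.1 ] w0.0419
```

View pics/top5.png

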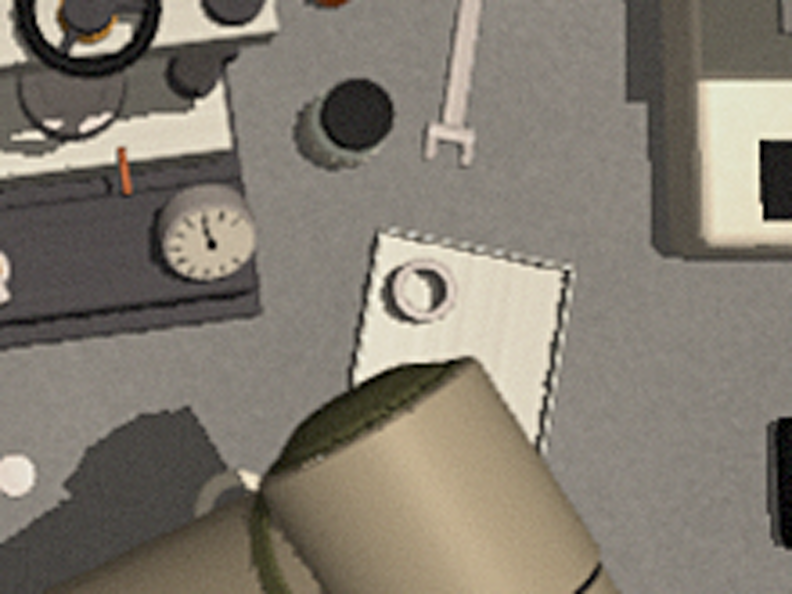

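Contact came at TCP z 0.0359, which puts the die's underside at about 3 mm, i.e. on the tray floor. I release, back off and look.

```bash
python3 - <<'E'
from h import *
fingers.move_gripper(.062); s=st("open")
p=s["tool_pos"];z=s["ee_rot"][:,2]
try: env.move_l(p-.09*z,vel=.08)
except env.IKError as e: print(e); env.move_l(p-.06*z,vel=.08)
st("back")
p=env.read_state()["tool_pos"]; env.move_l(p+[0,0,.12],vel=.15)
env.movej([-78.455,21.807,74.336,0,83.858,-12.336]); env.sleep(.3); st("home")
c=cap("top"); save(c,"top6.png",(150,80,450,305),2.4); W=cloud(c); np.save("W6.npy",W)
P=W.reshape(-1,3); P=P[np.hypot(P[:,0]-.444,P[:,1]+.334)<.035]
print(np.histogram(P[:,2],np.arange(0,.09,.004))[0])
T=P[(P[:,2]>.071)&(P[:,2]<.085)]; print("cap",T.mean(0),len(T)); B=P[(P[:,2]>.054)&(P[:,2]<.064)]; print("shoulder",B.mean(0),len(B))
d=T.mean(0)[:2]-[.4755,-.330]; t=np.radians(-10.8); print("tray xy",d@[np.cos(t),np.sin(t)],d@[-np.sin(t),np.cos(t)])
r=np.hypot(W[...,0]-DIE[0],W[...,1]-DIE[1]); q=W[(r<.036)&(r>.026)&(W[...,2]>.09)&(W[...,2]<.136)][:,2]; print("bolster z",np.median(q))
R=P=W.reshape(-1,3); R=R[(np.hypot(R[:,0]-.5375,R[:,1]+.302)<.05)&(R[:,2]>.025)&(R[:,2]<.036)]; print("ring",R.mean(0))
E
```

```text
open t30.23 [ 0.457  -0.3427  0.0344] F [-0.4 -0.1  0.1] M [ 0.27  0.31 -0.01] w0.0618
back t31.51 [ 0.3935 -0.2983  0.0796] F [-0.6 -0.2 -0.3] M [0.28 0.33 0.03] w0.0617
home t34.54 [ 0.2228 -0.5027  0.2313] F [-0.3  0.2  0.5] M [ 0.07  0.04 -0.02] w0.0621
[128  38   6   7   5   7   9   4   7   3   7   4  12  52  64  15   1  13
  54  33   3   0]
cap [ 0.44441098 -0.33388743  0.0751493 ] 96
shoulder [ 0.44394372 -0.33063713  0.05741719] 112
tray xy -0.029809912191703317 -0.009644073574413284
bolster z 0.10234346708742836
ring [ 0.53742439 -0.30222839  0.03048905]
```

View pics/top6.png

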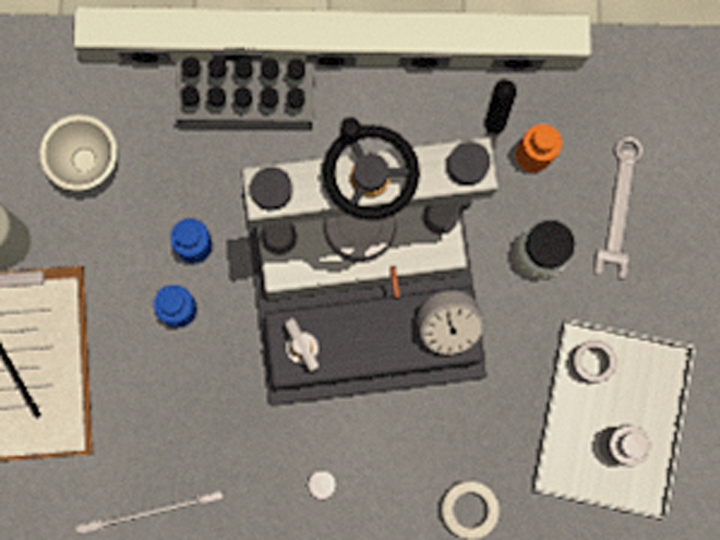

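The die stands upright in the tray at px (628,445), the ring is still at (594,362), and every bystander in view is in place.

```bash
python3 -c "
from h import *
order.close_job()"
```

```text
the job is handed in; nothing more can be done
```

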